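# Set up a still life on a photo board

### The arm

A 6-joint arm with a two-finger parallel gripper is mounted at the origin on the work surface. World frame = base frame: x ahead of the robot, y to its left, z up, the work surface at z = 0. Lengths are in m, angles in degrees, forces in N, time in s.
With the tool pointing down it reaches from about 0.4 to 0.825 m from the base axis. Payload 7 kg.
Tool frame: the origin (TCP) lies on the centre line of the jaws, within the pads' length; the fingertips stand 19 mm ahead of it and the grasp point (between the pads) is the TCP (r.tip_extent is the distance from the TCP to the fingertips, in m); z points along the fingers, y is the line along which they close (so a half turn about z gives the same grasp; the last joint's range is limited). The gripper opens to 88 mm and grips with 3 to 60 N. Pads are 19 mm wide; open, the fingers measure 130 mm over their backs; the gripper's body (78 mm by 193 mm) begins 47 mm behind the grasp point.
Start: joints at [-60.327, 20.546, 0.682, 0, -70.136, -16.507], TCP at [0.154, -0.657, 0.246] pointing down, gripper open.
Joint ranges: [-176.03, 176.03], [-82.01, 121.73], [-58.28, 71.71], [-173.87, 95.51], [-174.79, -0.11], [-173.66, 173.66]. Speed limits (degrees/s): [136.94, 136.94, 172.46, 180, 180, 180].

### API

Orientations are given as [roll, pitch, yaw] about the fixed x, y, z axes, in that order (R = Rz(yaw) Ry(pitch) Rx(roll)).
In Python, from plant import r gives the robot as it stands. The module is installed in compiled form; this text tells all that it offers.
- The arm moves only by the tool jog_arm, never from a script. Its argument "deltas" is a list that holds one entry, the list of rows, each a list of 5 numbers: the opening, from -1 (shut) to 1 (fully open), then the shift along the world's x, y, z in cm, then the turn about the world's z in rad. In form: [[[claw, dx, dy, dz, turn], ...]]. A call has 1 to 8 rows; each row shifts and turns the commanded pose from where the row before left it; what a row does not reach is not made up. A row lasts 1/8 s, in which the tool goes at most 62.5 mm and 10.7 degrees, less where a joint would pass 70% of its speed; a pose out of reach is approached as far as the arm can. A call with a gripper value outside its range is refused whole. The fingers move at their own pace and stop on an object; "force" is the grip in N (left out, the last holds). Time passes only in rows, so rows that do not move let the fingers close. It gives the time, the measured TCP pose, the force, the opening and the grip force at its end, in the units of the state.
- r.get_state(): the state, without advancing time (a new reading comes with each control period).
- r.capture(name): name is "scene" or "top" or "wrist"; returns the picture (384x512x3 uint8, blue, green, red); there is no depth.
- r.camera_info(name): a dict with "fx", "fy", "cx", "cy" (pixels), "view" (4x4, takes a point from world to camera coordinates). Camera axes: x right, y up, looking along -z (the intrinsics and any distortion apply to the point x, -y, -z); pixel columns grow to the right and rows downward; lengths in m; the calibration is good to about 2 mm. The wrist camera is an equidistant fisheye: a pixel r from the principal point sees the ray r / f radians off the axis. A picture is of the moment at which its call begins: read the wrist's pose just before it. camera_info takes no time and is no camera call; for the wrist camera it gives the pose at the moment of the call.
- r.close_job(): hands the job in; it is judged then, once.
The state is a dict: "time_s": time; "joints": joint angles; "qd": joint speeds; "joint_torque": joint torques, N m; "tcp_pos": TCP position; "eef_rot": TCP orientation; "contact_force": force on the tool from outside, world axes, zero at the start; "moment": the same for the moment, N m; "gripper_width": finger opening in m; "gripper_force": force on a finger pad.
Only numpy, scipy, OpenCV 4.12 (cv2) and the standard library are available. Lean on these libraries where they do the work, as an engineer would, in place of code of your own. Each camera call takes 0.05 s, during which the arm holds its last target. There are 200 camera calls.

### The job

Lay out the still life on the grey photo board; its ruler edge is the camera side, the front. Lay the wooden riser flat on the board midway between the dark tile and the blue tile, its long side parallel to the ruler, and put the copper reel flat on top of it, centred; stand the white bottle upright in the middle of the dark tile, and the amber bottle upright on the board directly behind the blue tile (in line with its middle, on the side away from the ruler), leaving one to three centimetres between them. Leave the lens, the pliers and the roll of tape where they are.

Things in the scene. Friction and masses are not known exactly. Their poses are not given: they have to be found in the camera images.
- board: Light grey photo board, 260 mm (x) by 340 mm (y), 6 mm thick, fixed; a wooden ruler 28 mm wide, 3 mm thick is fixed along its whole front (-x) edge. Origin: centre of its underside, on the table; +x points from the ruler to the back, z up. Both tiles stand on it in a row along its y, 30 mm in front (-x) of its centre, 105 mm to either side; which is on which side varies.
- dark_tile: Black square tile, 70 x 70 mm, 8 mm thick, fixed on the board (underside 6 mm, top 14 mm above the table), square to the board. Origin: centre of its underside; axes parallel to the board's, +x to the back. Its centre is 210 mm from the blue tile's.
- blue_tile: Blue square tile, 70 x 70 mm, 8 mm thick, fixed on the board (underside 6 mm, top 14 mm above the table), square to the board. Origin: centre of its underside; axes parallel to the board's, +x to the back (away from the ruler).
- riser: Loose dark-brown wooden riser block, 56 mm (its x) by 80 mm (its y, the long side), 35 mm high, about 110 g. Origin: centre of its underside; z up. Starts flat on the table.
- reel: Loose reel of copper wire, copper-coloured all over with a black hub spot on top, standing flat on its flange: two flanges of 50 mm diameter, 32 mm high in all, about 180 g; grip it across both flanges. Origin: centre of its underside, z up along its axis. Starts on the table.
- white_bottle: Loose white plastic bottle with a white cap and a pale green band: straight round body of 42 mm diameter up to 70 mm, then a shoulder and a 22 mm cap, 105 mm high in all, about 140 g. Origin: centre of its underside, z up. Starts upright on the table.
- amber_bottle: Loose amber-brown bottle with a black cap and a cream band: straight round body of 42 mm diameter up to 70 mm, then a shoulder and a 22 mm cap, 100 mm high in all, about 140 g. Origin: centre of its underside, z up. Starts upright on the table.
- lens: Bystander: black camera lens standing on end, 66 mm diameter, 80 mm high, loose. Origin: centre of its underside. Leave alone.
- pliers: Bystander: small pliers with blue handles lying flat, about 135 mm long, 13 mm high, loose. Origin: near the pivot, on the table. Leave alone.
- tape: Bystander: roll of cream tape lying flat, 84 mm outside and 68 mm inside diameter, 24 mm high, loose. Origin: centre of its underside. Leave alone.
Not all that is in view belongs to the job. There is more than one size of the reel; the job needs the largest.

How it is judged (in metres and radians):
At the end, for the whole second after the job is handed in: Riser flat, within 15 mm of midway between the tiles, within 11 deg of parallel to the ruler; reel flat on it and white bottle upright on the dark tile, each centred within 12 mm; amber bottle upright on the board 0 to 40 mm behind the blue tile, within 15 mm of its middle line; all at rest (x of riser in the frame of blue_tile between -0.015 and 0.015 m and horizontal distance between riser and blue_tile between 0.09 and 0.12 m and horizontal distance between riser and dark_tile between 0.09 and 0.12 m and angle between the y axis of riser and the y axis of board, either way round below 0.2 rad and height (world z) of riser between 0.001 and 0.011 m and horizontal distance between reel and riser below 0.012 m and height (world z) of reel between 0.036 and 0.046 m and horizontal distance between white_bottle and dark_tile below 0.012 m and height (world z) of white_bottle between 0.009 and 0.019 m and x of amber_bottle in the frame of blue_tile between 0.055 and 0.096 m and y of amber_bottle in the frame of blue_tile between -0.015 and 0.015 m and height (world z) of amber_bottle between 0.001 and 0.011 m and angle between each of riser, reel, white_bottle, amber_bottle's own z axis and vertical below 0.12 rad and linear speed of each of riser, reel, white_bottle, amber_bottle below 0.02 m/s and angular speed of each of riser, reel, white_bottle, amber_bottle below 0.2 rad/s); the robot touches nothing.
It fails at once if lens disturbed (moved more than 20 mm) (distance of lens from where it was at the start of the episode above 0.02 m).
It fails at once if pliers disturbed (moved more than 20 mm) (distance of pliers from where it was at the start of the episode above 0.02 m).
It fails at once if roll of tape disturbed (moved more than 20 mm) (distance of tape from where it was at the start of the episode above 0.02 m).
It also fails if it takes over 109 s, if anything falls off the work surface, if the arm or the gripper's body presses on something with over 40 N, if the wrist force passes 120 N, or if a joint passes its speed limit or range.

## Working session

There is one attempt and no reset: what is moved stays moved. The work goes in short steps, Python scripts to look and compute and a tool call to move; the robot and the scene stay as the last step left them, time stands still between calls to the robot, and variables do not carry over. Pictures are saved under pics/ and viewed, at most 14 in all, crops included, and the job is handed in when it is done.

Besides the shell and the picture viewer there is one more tool, called after "Call:" as a command line: name --argument value ..., lists and objects as JSON in quotes. jog_arm: Moves the arm, as the interface text tells. Its arguments: {"type":"object","properties":{"deltas":{"type":"array"},"force":{"type":"number"}},"required":["deltas"]}

```bash
mkdir -p pics
cat > h.py <<'E'
from plant import r
import numpy as np, cv2
def world(name,u,v,z):
    c=r.camera_info(name);V=np.array(c["view"])
    d=np.array([(u-c["cx"])/c["fx"],-(v-c["cy"])/c["fy"],-1.])
    R=V[:3,:3];o=-R.T@V[:3,3];w=R.T@d
    return o+w*(z-o[2])/w[2]
def pix(name,p):
    c=r.camera_info(name);V=np.array(c["view"])
    q=V[:3,:3]@np.array(p)+V[:3,3]
    return c["cx"]+c["fx"]*q[0]/-q[2], c["cy"]-c["fy"]*q[1]/-q[2]
E
python3 - <<'E'
from h import *
for n in("top","scene"):
    i=r.capture(n);cv2.imwrite(f"pics/{n}0.png",i)
    cv2.imwrite(f"pics/{n}0b.png",cv2.resize(i,(800,600),interpolation=cv2.INTER_CUBIC))
    c=r.camera_info(n);print({k:(np.round(v,3).tolist()) for k,v in c.items() if not isinstance(v,str)})
print(r.get_state())
E
```

```text
{'fx': 435.304, 'fy': 435.304, 'cx': 265.412, 'cy': 192.363, 'view': [[-0.008, -1.0, -0.024, -0.062], [0.982, -0.012, 0.189, -0.542], [-0.189, -0.022, 0.982, -1.078], [0.0, 0.0, 0.0, 1.0]]}
{'fx': 473.865, 'fy': 473.865, 'cx': 249.747, 'cy': 193.077, 'view': [[0.101, 0.995, -0.017, 0.031], [-0.784, 0.09, 0.615, 0.428], [0.613, -0.048, 0.789, -1.554], [0.0, 0.0, 0.0, 1.0]]}
{'time_s': 0.1, 'joints': array([-6.03271511e+01,  2.05874096e+01,  6.41286984e-01, -1.68131056e-02,
       -7.01358943e+01, -1.65069699e+01]), 'qd': array([-0.056403  ,  0.00534594,  0.12483153, -0.01524029, -0.05836114,
       -0.05070159]), 'joint_torque': array([-2.94946905e-03, -5.84164381e+01,  2.93752849e+01,  7.01557472e+00,
        1.01719686e-02, -4.27323141e-05]), 'tcp_pos': array([ 0.15363467, -0.65688487,  0.24473557]), 'eef_rot': array([ 1.79916872e+02, -8.15070018e-03, -1.66839839e+02]), 'contact_force': array([-0.50717551, -0.38106215,  0.51539002]), 'moment': array([-0.01723783,  0.00131312,  0.0140336 ]), 'gripper_force': 0.0, 'gripper_width': 0.087689698139404}
```

View pics/top0b.png

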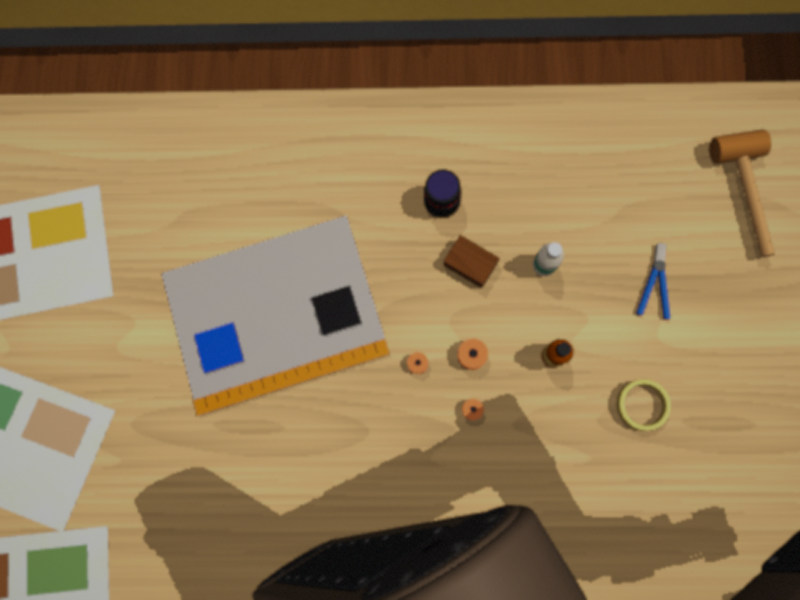

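View pics/scene0b.png

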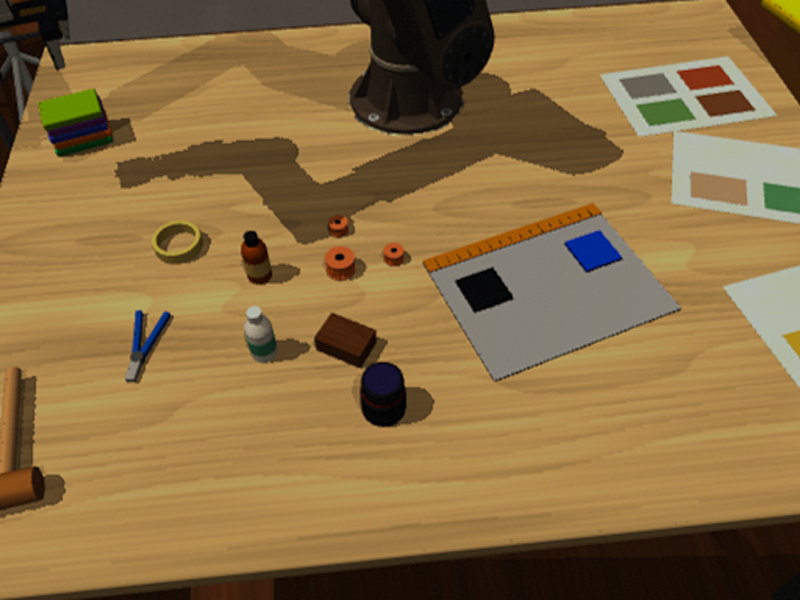

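The top view (800x600) shows the board at around (275,315), with the blue tile at (219,347) and the dark tile at (336,310). The riser is at (471,261), the large reel at (473,354), the white bottle at (548,258) and the amber bottle at (559,352). The lens stands at (442,193), beside the riser. I'll enlarge this view to measure.

Run:
```python
import cv2
i=cv2.imread("pics/top0.png")
cv2.imwrite("pics/c1.png",cv2.resize(i[100:250,255:395],None,fx=4,fy=4,interpolation=cv2.INTER_CUBIC))
cv2.imwrite("pics/c2.png",cv2.resize(i[130:270,95:255],None,fx=4,fy=4,interpolation=cv2.INTER_CUBIC))
```

```text
(no output)
```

View pics/c1.png

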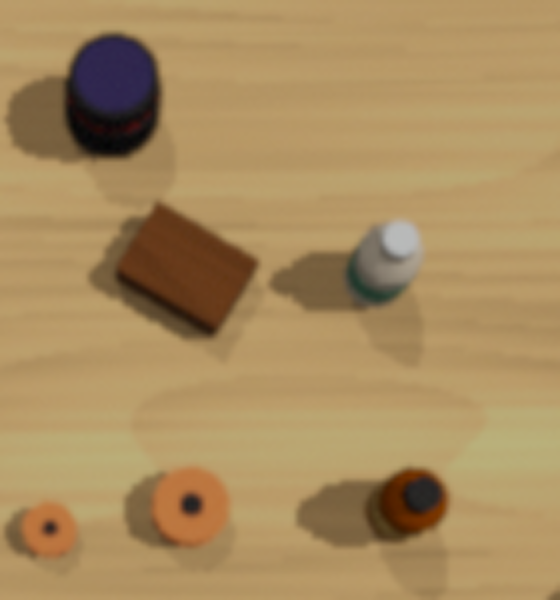

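View pics/c2.png

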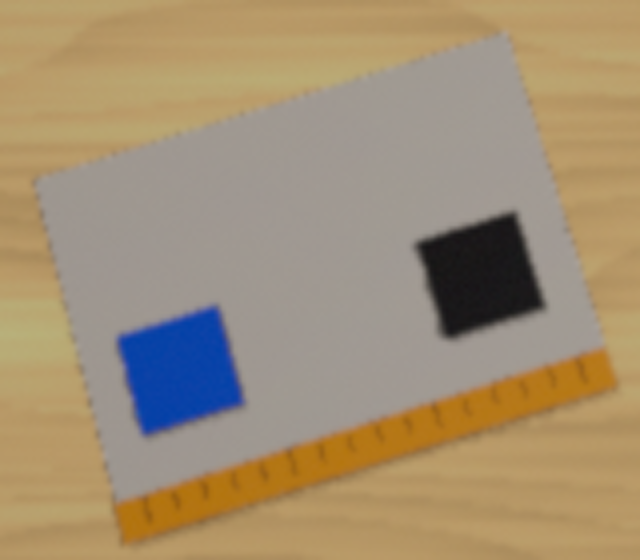

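Run:
```python
from h import *
def W(x,y,z,o): return world("top",o[0]+(x+.5)/4-.5,o[1]+(y+.5)/4-.5,z)[:2]
A=(255,100);B=(95,130)
for n,x,y,z in[("white",401,237,.105),("amber",424,492,.1),("reel",190,506,.032),("lens",115,73,.08)]:print(n,W(x,y,z,A).round(4))
R=np.array([W(x,y,.035,A) for x,y in[(158,203),(258,264),(213,325),(118,267)]])
L=lambda P:[np.linalg.norm(P[i]-P[(i+1)%4]).round(4) for i in range(4)]
ang=lambda d:np.degrees(np.arctan2(d[1],d[0])).round(1)
print("riser",R.mean(0).round(4),L(R),ang(R[1]-R[0]),ang(R[2]-R[3]))
b=np.array([W(x,y,.014,B) for x,y in[(118,338),(217,308),(243,404),(146,434)]])
d=np.array([W(x,y,.014,B) for x,y in[(416,243),(515,213),(543,306),(449,337)]])
bd=np.array([W(x,y,.006,B) for x,y in[(35,180),(507,34)]]+[W(x,y,.009,B) for x,y in[(617,385),(124,543)]])
print("blue",b.mean(0),L(b),"dark",d.mean(0),L(d));print("board",bd.mean(0),L(bd),ang(bd[0]-bd[1]),ang(bd[3]-bd[2]))
v=b.mean(0)-d.mean(0);print(np.linalg.norm(v),ang(v))
y=v/np.linalg.norm(v);x=np.array([y[1],-y[0]]);mid=(b.mean(0)+d.mean(0))/2
print("mid",mid,"board c-> mid",bd.mean(0)-.03*x,"xdir",x,"amber goal",b.mean(0)+.076*x)
print("tcp pix",r.get_state()["tcp_pos"])
# blind check of scene cam
for n,x,y,z in[("white",401,237,.105),("amber",424,492,.1),("reel",190,506,.032)]:
    w=W(x,y,z,A);print(n,np.array(pix("scene",[*w,z]))/.64)
```

```text
white [ 0.6132 -0.2925]
amber [ 0.4541 -0.2999]
reel [ 0.4547 -0.1618]
lens [ 0.7332 -0.1167]
riser [ 0.6153 -0.1632] [np.float64(0.0783), np.float64(0.0514), np.float64(0.0739), np.float64(0.0516)] -123.3 -123.0
blue [0.47151376 0.26833778] [np.float64(0.0686), np.float64(0.0677), np.float64(0.0666), np.float64(0.068)] dark [0.53419577 0.0690215 ] [np.float64(0.0695), np.float64(0.0666), np.float64(0.0658), np.float64(0.0682)]
board [0.53204618 0.17810527] [np.float64(0.3386), np.float64(0.2569), np.float64(0.3396), np.float64(0.2579)] 107.1 107.3
0.2089402155176118 107.5
mid [0.50285476 0.16867964] board c-> mid [0.503428   0.16910528] xdir [0.95393929 0.29999972] amber goal [0.54401315 0.29113776]
tcp pix [ 0.15363467 -0.65688487  0.24473557]
white [252.95427832 311.51415592]
amber [250.08806086 234.88562806]
reel [339.52501492 255.89463915]
```

Call:
jog_arm --deltas '[[[1, 3.3, 3.5, 0, 0.055], [1, 3.3, 3.5, 0, 0.055], [1, 3.3, 3.5, 0, 0.055], [1, 3.3, 3.5, 0, 0.055], [1, 3.3, 3.5, 0, 0.055], [1, 3.3, 3.5, 0, 0.055], [1, 3.3, 3.5, 0, 0.055], [1, 3.3, 3.5, 0, 0.055]]]' --force 25

```text
time_s: 1.1
tcp_pos: [0.4185, -0.3758, 0.2454]
eef_rot: [180.0, -0.0, -141.5]
contact_force: [0.4, -0.5, 0.0]
gripper_width: 0.0875
gripper_force: 0.0
```

Call:
jog_arm --deltas '[[[1, 3.3, 3.5, 0, 0.055], [1, 3.3, 3.5, 0, 0.055], [1, 3.3, 3.5, 0, 0.055], [1, 3.3, 3.5, 0, 0.055], [1, 3.3, 3.5, 0, 0.055], [1, 3.3, 3.5, 0, 0.055], [1, 0, 0, 0, 0], [1, 0, 0, 0, 0]]]'

```text
time_s: 2.1
tcp_pos: [0.6154, -0.167, 0.245]
eef_rot: [179.9, -0.0, -122.7]
contact_force: [-0.4, -0.1, 0.1]
gripper_width: 0.0876
gripper_force: 0.0
```

```bash
cat >> h.py <<'E'
def wworld(u,v,z,c=None):
    c=c or r.camera_info("wrist");V=np.array(c["view"])
    x=(u-c["cx"])/c["fx"];y=(v-c["cy"])/c["fy"];t=np.hypot(x,y);s=np.sin(t)/t
    d=np.array([x*s,-y*s,-np.cos(t)]);R=V[:3,:3];o=-R.T@V[:3,3];w=R.T@d
    return o+w*(z-o[2])/w[2]
E
python3 - <<'E'
from h import *
i=r.capture("wrist");cv2.imwrite("pics/w1.png",cv2.resize(i,(800,600),interpolation=cv2.INTER_CUBIC))
c=r.camera_info("wrist");print(c)
E
```

```text
{'fx': 297.3186396354542, 'fy': 297.3186396354542, 'cx': 259.2095515868378, 'cy': 191.20866938736438, 'view': array([[-0.84091982,  0.54115859,  0.00111062,  0.60824943],
       [-0.51959803, -0.8068394 , -0.2811193 ,  0.21934705],
       [-0.15123403, -0.23697587,  0.95967219, -0.33624844],
       [ 0.        ,  0.        ,  0.        ,  1.        ]])}
```

View pics/w1.png

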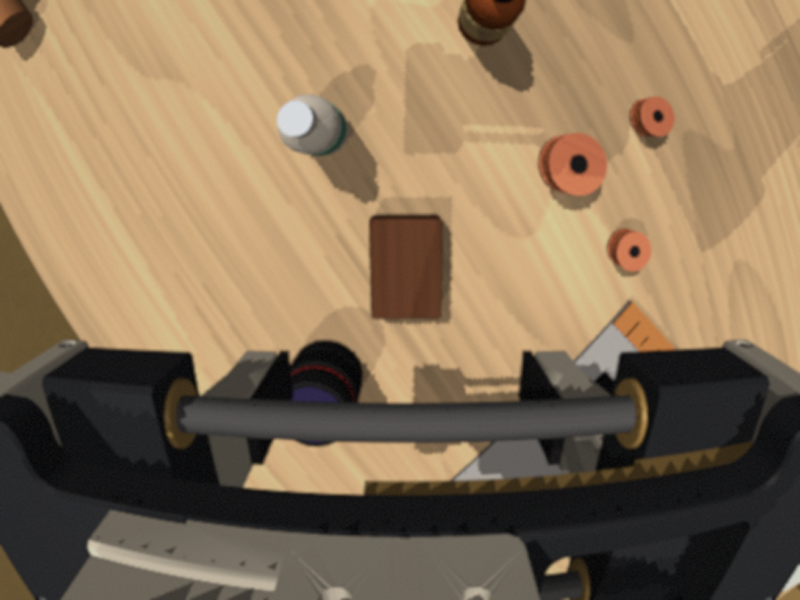

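The wrist view shows the riser square to the jaws, with top corners at (371,218), (442,218), (441,318) and (370,317). The white cap is at (296,118) and the reel hub at (578,163).

Run:
```python
from h import *
P=np.array([wworld(u*.64,v*.64,.035)[:2] for u,v in[(371,218),(442,218),(441,318),(370,317)]])
print(P.mean(0),[np.linalg.norm(P[i]-P[i-1]).round(4) for i in range(4)],[np.degrees(np.arctan2(*(P[a]-P[b])[::-1])) for a,b in((1,0),(2,3),(3,0),(2,1))])
print(wworld(296*.64,118*.64,.105),wworld(578*.64,163*.64,.032))
```

```text
[ 0.61596503 -0.16547732] [np.float64(0.0784), np.float64(0.0535), np.float64(0.0793), np.float64(0.0563)] [np.float64(147.25175080412376), np.float64(146.36243952885468), np.float64(55.65406854193904), np.float64(57.75481680136671)]
[ 0.61237387 -0.29316833  0.105     ] [ 0.45653909 -0.16479901  0.032     ]
```

Call:
jog_arm --deltas '[[[1, 0, 0.2, -5, 0], [1, 0, 0, -5, 0], [1, 0, 0, -5, 0], [1, 0, 0, -4, 0], [1, 0, 0, -2.7, 0], [-1, 0, 0, 0, 0], [-1, 0, 0, 0, 0], [-1, 0, 0, 0, 0]]]'

```text
time_s: 3.15
tcp_pos: [0.6167, -0.1655, 0.0304]
eef_rot: [-179.9, 0.1, -122.7]
contact_force: [0.5, 0.3, -0.7]
gripper_width: 0.0631
gripper_force: 0.0
```

Call:
jog_arm --deltas '[[[-1, 0, 0, 0, 0], [-1, 0, 0, 0, 0], [-1, 0, 0, 0, 0]]]'

```text
time_s: 3.52
tcp_pos: [0.6164, -0.1653, 0.03]
eef_rot: [-179.9, 0.0, -122.7]
contact_force: [-1.9, -0.9, 6.6]
gripper_width: 0.0561
gripper_force: 25.0
```

Call:
jog_arm --deltas '[[[-1, 0, 0, 4, 0], [-1, 0, 0, 4, 0], [-1, -1.4, 4.2, 0, 0.109], [-1, -1.4, 4.2, 0, 0.109], [-1, -1.4, 4.2, 0, 0.109], [-1, -1.4, 4.2, 0, 0.109], [-1, -1.4, 4.2, 0, 0.109], [-1, -1.4, 4.2, 0, 0.109]]]'

```text
time_s: 4.53
tcp_pos: [0.5311, 0.0882, 0.1089]
eef_rot: [-180.0, 0.0, -85.0]
contact_force: [1.1, 0.2, -2.0]
gripper_width: 0.0556
gripper_force: 25.0
```

Call:
jog_arm --deltas '[[[-1, -1.4, 4.2, 0, 0.109], [-1, -1.5, 4.0, 0, 0.109], [-1, 0, 0, 0, 0], [-1, 0, 0, 0, 0], [-1, 0, 0, 0, 0]]]'

```text
time_s: 5.15
tcp_pos: [0.5028, 0.168, 0.1086]
eef_rot: [180.0, -0.0, -72.8]
contact_force: [-0.3, -0.1, -1.1]
gripper_width: 0.0562
gripper_force: 25.0
```

Call:
jog_arm --deltas '[[[-1, 0, 0.1, -3, 0], [-1, 0, 0, -2.5, 0], [-1, 0, 0, -1, 0], [-1, 0, 0, -0.5, 0], [-1, 0, 0, -0.2, 0], [-1, 0, 0, 0, 0], [-1, 0, 0, 0, 0]]]'

```text
time_s: 6.02
tcp_pos: [0.503, 0.17, 0.0371]
eef_rot: [-179.9, 0.0, -72.7]
contact_force: [0.4, -0.1, -2.0]
gripper_width: 0.0558
gripper_force: 25.0
```

Call:
jog_arm --deltas '[[[-1, 0, 0, -0.1, 0], [-1, 0, 0, 0, 0], [1, 0, 0, 0, 0], [1, 0, 0, 0, 0], [1, 0, 0, 0, 0], [1, 0, 0, 4, 0], [1, 0, 0, 4, 0], [1, 0, 0, 4, 0]]]'

```text
time_s: 7.02
tcp_pos: [0.5026, 0.1696, 0.1567]
eef_rot: [180.0, -0.0, -72.8]
contact_force: [1.4, 1.2, 0.1]
gripper_width: 0.0873
gripper_force: 0.0
```

Call:
jog_arm --deltas '[[[1, -0.6, -4.2, 0, -0.109], [1, -0.6, -4.2, 0, -0.109], [1, -0.6, -4.2, 0, -0.109], [1, -0.6, -4.2, 0, -0.109], [1, -0.6, -4.2, 0, -0.109], [1, -0.6, -4.2, 0, -0.109], [1, -0.6, -4.2, 0, -0.109], [1, -0.5, -3.9, 0, -0.109]]]'

```text
time_s: 8.02
tcp_pos: [0.4553, -0.1646, 0.1556]
eef_rot: [-180.0, 0.0, -122.9]
contact_force: [0.6, -0.4, -0.1]
gripper_width: 0.0876
gripper_force: 0.0
```

Call:
jog_arm --deltas '[[[1, 0, 0, 0, 0], [1, 0, 0, 0, 0]]]'

```text
time_s: 8.28
tcp_pos: [0.4556, -0.1632, 0.1555]
eef_rot: [180.0, 0.0, -122.7]
contact_force: [0.2, 0.2, 0.2]
gripper_width: 0.0876
gripper_force: 0.0
```

Run:
```python
from h import *
print(r.get_state()["tcp_pos"]);c=r.camera_info("wrist")
i=r.capture("wrist");cv2.imwrite("pics/w2.png",cv2.resize(i,(800,600),interpolation=cv2.INTER_CUBIC))
np.save("w2view.npy",c["view"])
t=r.capture("top");cv2.imwrite("pics/t2.png",cv2.resize(t[130:270,95:295],None,fx=4,fy=4,interpolation=cv2.INTER_CUBIC))
```

```text
[ 0.45562413 -0.16324707  0.15548104]
```

View pics/w2.png

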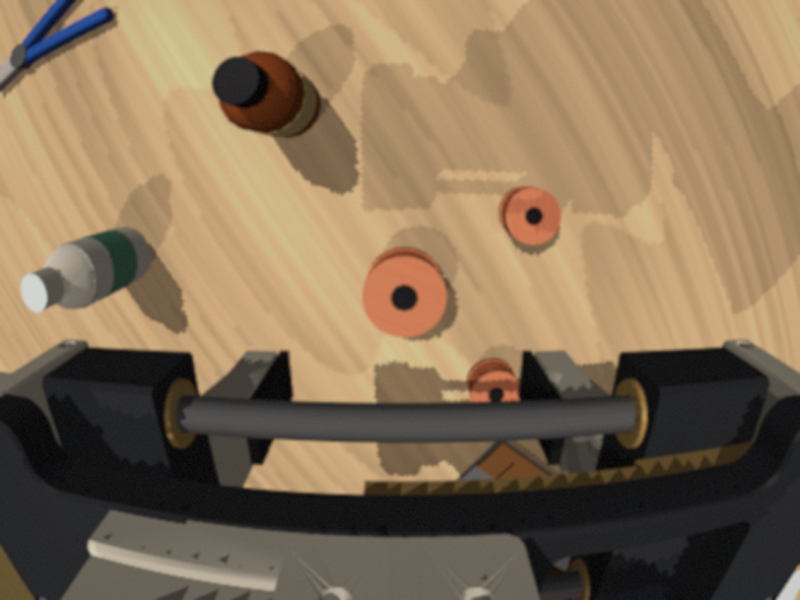

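View pics/t2.png

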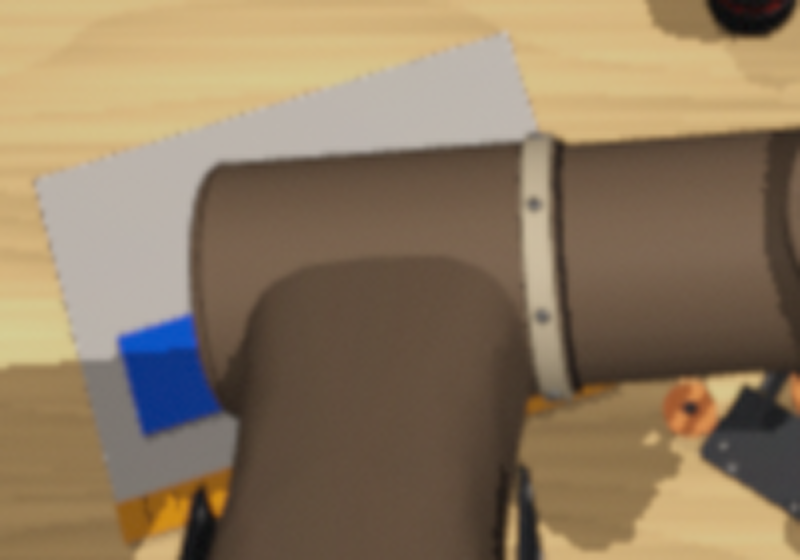

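The wrist view shows the reel hub at (404,297), small reels at (534,216) and (496,395), the amber cap at (240,81) and the white cap at (36,291). In the top view the arm hides the riser, so I'll check it later.

Run:
```python
from h import *
R0=wworld(404*.64,296*.64,.032)
print(R0,wworld(240*.64,81*.64,.1),wworld(36*.64,291*.64,.105))
a=np.radians(-33);C=np.array([np.cos(a),np.sin(a)]);N=np.array([-C[1],C[0]])
for u,v in((534,216),(496,395)):
    p=wworld(u*.64,v*.64,.02)[:2]-R0[:2];print(p,p@C,p@N)
```

```text
[ 0.45631719 -0.16400166  0.032     ] [ 0.45300476 -0.29862909  0.1       ] [ 0.61053969 -0.29149256  0.105     ]
[-0.09157378  0.00288794] -0.0783731205596259 -0.04745262434510021
[-0.0128457   0.09472536] -0.06236443507406684 0.07244709927065261
```

Call:
jog_arm --deltas '[[[1, 0.05, -0.05, -5, 0], [1, 0, 0, -5, 0], [1, 0, 0, -2.4, 0], [1, 0, 0, -1, 0], [1, 0, 0, 0, 0], [1, 0, 0, 0, 0]]]'

```text
time_s: 9.12
tcp_pos: [0.4572, -0.1635, 0.0226]
eef_rot: [-179.9, 0.1, -122.7]
contact_force: [0.5, -0.5, -0.1]
gripper_width: 0.0876
gripper_force: 0.0
```

Call:
jog_arm --deltas '[[[1, 0, 0, -0.1, 0], [-1, 0, 0, 0, 0], [-1, 0, 0, 0, 0], [-1, 0, 0, 0, 0], [-1, 0, 0, 0, 0], [-1, 0, 0, 0, 0], [-1, 0, 0, 0, 0], [-1, 0, 0, 0, 0]]]'

```text
time_s: 10.12
tcp_pos: [0.4562, -0.1637, 0.0206]
eef_rot: [180.0, -0.0, -122.7]
contact_force: [-0.6, 0.2, -0.2]
gripper_width: 0.0489
gripper_force: 25.0
```

Call:
jog_arm --deltas '[[[-1, 0, 0, 3, 0], [-1, 0, 0, 5, 0], [-1, 0, 0, 5, 0], [-1, 0, 0, 1, 0], [-1, 0, 0, 0, 0]]]'

```text
time_s: 10.75
tcp_pos: [0.4561, -0.1636, 0.1606]
eef_rot: [-180.0, 0.1, -122.7]
contact_force: [0.2, 0.5, -1.9]
gripper_width: 0.0491
gripper_force: 25.0
```

Run:
```python
from h import *
i=r.capture("scene");cv2.imwrite("pics/s2.png",cv2.resize(i[100:260,200:420],None,fx=3.6,fy=3.6,interpolation=cv2.INTER_CUBIC))
```

```text
(no output)
```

View pics/s2.png

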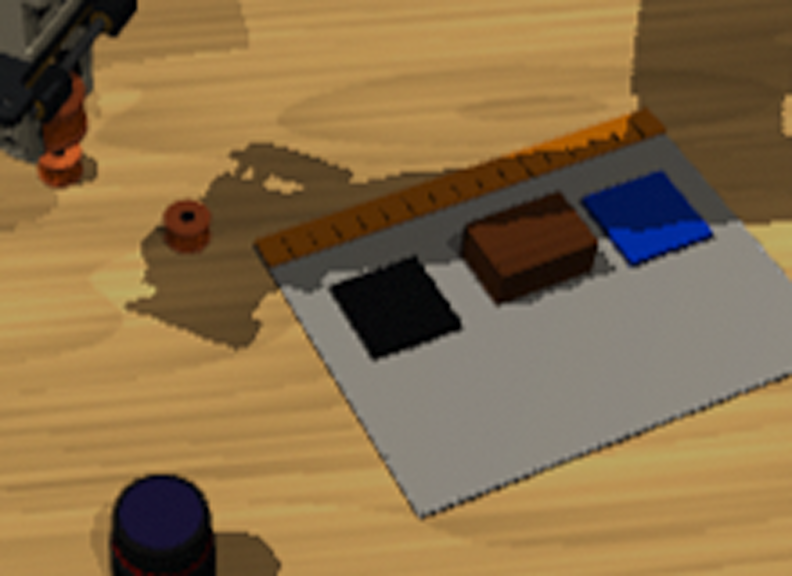

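The reel is held. The riser stands on the board between the tiles, with its top corners in this crop at (463,232), (557,193), (597,241) and (502,276). Tile corners are blue (583,203), (664,172), (712,236), (636,265) and dark (332,290), (418,257), (461,326), (376,359).

Run:
```python
from h import *
f=lambda L,z:np.array([world("scene",200+x/3.6-.36,100+y/3.6-.36,z)[:2] for x,y in L])
R=f([(463,232),(557,193),(597,241),(502,276)],.041);b=f([(583,203),(664,172),(712,236),(636,265)],.014);d=f([(332,290),(418,257),(461,326),(376,359)],.014)
m=lambda P:P.mean(0).round(4)
print(m(R),m(b),m(d),m(np.array([b.mean(0),d.mean(0)])),np.linalg.norm(R-np.roll(R,1,0),axis=1))
v=R[1]-R[0];print(np.degrees(np.arctan2(v[1],v[0])))
print(np.linalg.norm(R.mean(0)-b.mean(0)),np.linalg.norm(R.mean(0)-d.mean(0)))
```

```text
[0.5054 0.1699] [0.4767 0.2698] [0.5388 0.0698] [0.5077 0.1698] [0.04743988 0.08097776 0.0516896  0.0777976 ]
111.22302131759751
0.1039073253155417 0.10549139591172615
```

Call:
jog_arm --deltas '[[[-1, 0.6, 4.2, 0, 0], [-1, 0.6, 4.2, 0, 0], [-1, 0.6, 4.2, 0, 0], [-1, 0.6, 4.2, 0, 0], [-1, 0.6, 4.2, 0, 0], [-1, 0.6, 4.2, 0, 0], [-1, 0.6, 4.2, 0, 0], [-1, 0.5, 3.9, 0, 0]]]'

```text
time_s: 11.8
tcp_pos: [0.5023, 0.1702, 0.1582]
eef_rot: [179.9, -0.2, -122.7]
contact_force: [-0.4, -0.5, -2.1]
gripper_width: 0.0489
gripper_force: 25.0
```

Call:
jog_arm --deltas '[[[-1, 0, 0, -4, 0], [-1, 0, 0, -3.5, 0], [-1, 0, 0, -1.5, 0], [-1, 0, 0, -0.5, 0], [-1, 0, 0, 0, 0], [-1, 0, 0, 0, 0]]]'

```text
time_s: 12.55
tcp_pos: [0.5039, 0.1696, 0.0666]
eef_rot: [-180.0, 0.1, -122.7]
contact_force: [-1.1, -0.4, -1.3]
gripper_width: 0.0493
gripper_force: 25.0
```

Call:
jog_arm --deltas '[[[-1, 0, 0, -0.3, 0], [-1, 0, 0, -0.1, 0], [-1, 0, 0, 0, 0], [-1, 0, 0, 0, 0]]]'

```text
time_s: 13.05
tcp_pos: [0.5033, 0.1693, 0.0616]
eef_rot: [-180.0, 0.0, -122.7]
contact_force: [0.3, -0.2, -1.1]
gripper_width: 0.0495
gripper_force: 25.0
```

Call:
jog_arm --deltas '[[[1, 0, 0, 0, 0], [1, 0, 0, 0, 0], [1, 0, 0, 0, 0], [1, 0, 0, 0, 0], [1, 0, 0, 3, 0], [1, 0, 0, 5, 0], [1, 0, 0, 5, 0], [1, 0, 0, 2, 0]]]'

```text
time_s: 14.05
tcp_pos: [0.5043, 0.1699, 0.215]
eef_rot: [-179.9, 0.3, -122.7]
contact_force: [0.1, 0.6, -0.7]
gripper_width: 0.0877
gripper_force: 0.0
```

Call:
jog_arm --deltas '[[[1, 1.1, -4.6, 0, 0], [1, 1.1, -4.6, 0, 0], [1, 1.1, -4.6, 0, 0], [1, 1.1, -4.6, 0, 0], [1, 1.1, -4.6, 0, 0], [1, 1.1, -4.6, 0, 0], [1, 1.1, -4.6, 0, 0], [1, 1.1, -4.6, 0, 0]]]'

```text
time_s: 15.05
tcp_pos: [0.5914, -0.2003, 0.2116]
eef_rot: [-180.0, 0.0, -122.7]
contact_force: [1.3, 0.2, 0.0]
gripper_width: 0.0876
gripper_force: 0.0
```

Call:
jog_arm --deltas '[[[1, 1.0, -4.7, 0, 0], [1, 1.1, -4.7, 0, 0], [1, 0, 0, 0, 0], [1, 0, 0, 0, 0], [1, 0, 0, 0, 0]]]'

```text
time_s: 15.68
tcp_pos: [0.6122, -0.2918, 0.2117]
eef_rot: [-180.0, 0.0, -122.7]
contact_force: [0.3, -0.3, 0.7]
gripper_width: 0.0874
gripper_force: 0.0
```

Run:
```python
from h import *
print(r.get_state()["tcp_pos"])
i=r.capture("scene");cv2.imwrite("pics/s3.png",cv2.resize(i[100:260,200:420],None,fx=3.6,fy=3.6,interpolation=cv2.INTER_CUBIC))
i=r.capture("wrist");cv2.imwrite("pics/w3.png",cv2.resize(i,(800,600),interpolation=cv2.INTER_CUBIC))
```

```text
[ 0.61218435 -0.29183684  0.21174452]
```

View pics/s3.png

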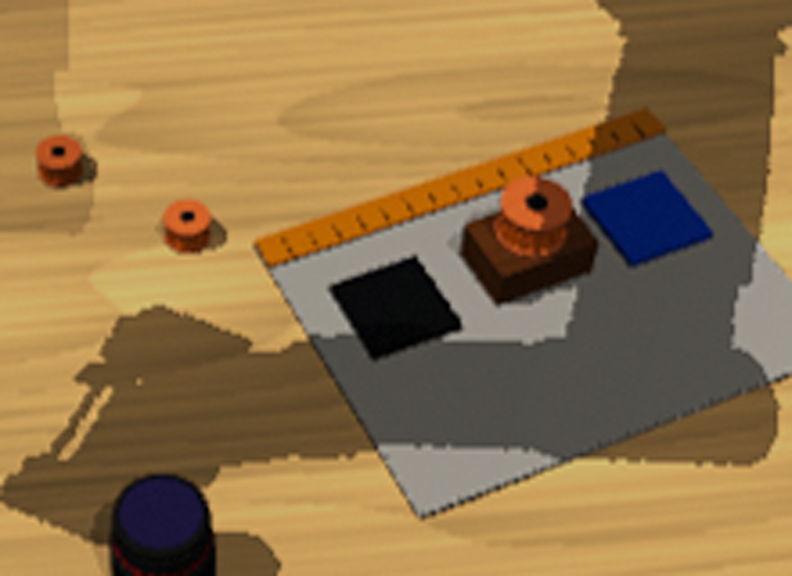

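View pics/w3.png

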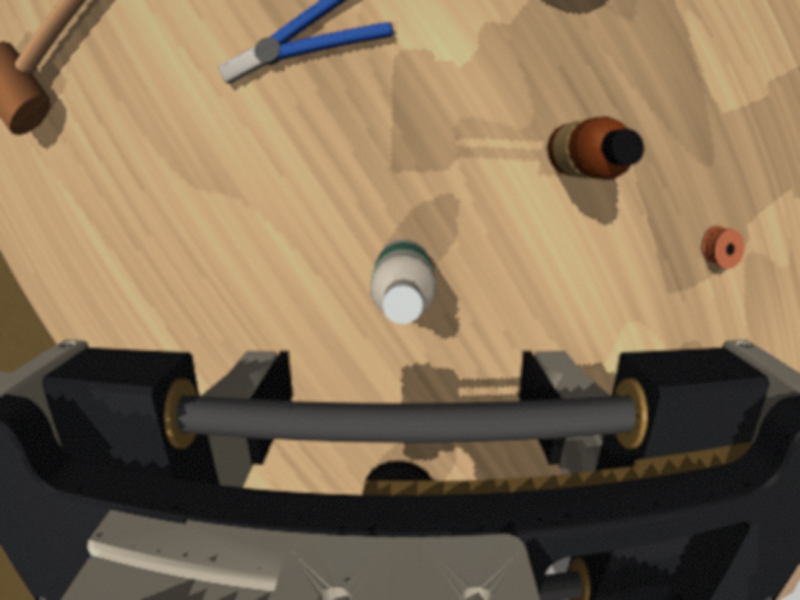

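The reel sits centred on the riser, with its hub at (537,203) in the scene crop. In the wrist view the white cap is at (403,303) between the jaws, and the amber cap is at (624,147).

Run:
```python
from h import *
print(wworld(403*.64,303*.64,.105),wworld(624*.64,147*.64,.1),world("scene",200+537/3.6,100+203/3.6,.073))
```

```text
[ 0.61286389 -0.29404816  0.105     ] [ 0.45740837 -0.30282391  0.1       ] [0.50506304 0.17128667 0.073     ]
```

Call:
jog_arm --deltas '[[[1, 0, -0.1, -5, 0], [1, 0, 0, -5, 0], [1, 0, 0, -3.5, 0], [1, 0, 0, -1.3, 0], [1, 0, 0, 0, 0], [-1, 0, 0, 0, 0], [-1, 0, 0, 0, 0], [-1, 0, 0, 0, 0]]]' --force 20

```text
time_s: 16.77
tcp_pos: [0.6127, -0.2938, 0.0646]
eef_rot: [-179.9, 0.0, -122.7]
contact_force: [-0.1, 0.1, -0.1]
gripper_width: 0.0628
gripper_force: 0.0
```

Call:
jog_arm --deltas '[[[-1, 0, 0, 0, 0], [-1, 0, 0, 0, 0], [-1, 0, 0, 0, 0], [-1, 0, 0, 0, 0], [-1, 0, 0, 0, 0], [-1, 0, 0, 0, 0]]]'

```text
time_s: 17.52
tcp_pos: [0.6123, -0.2938, 0.0637]
eef_rot: [-180.0, 0.0, -122.7]
contact_force: [-0.2, -0.2, 1.0]
gripper_width: 0.0413
gripper_force: 20.0
```

Call:
jog_arm --deltas '[[[-1, 0, 0, 3, 0], [-1, 0, 0, 5, 0], [-1, 0, 0, 4, 0], [-1, -1, 4.5, 0, 0], [-1, -1, 4.5, 0, 0], [-1, -1, 4.5, 0, 0], [-1, -1, 4.5, 0, 0], [-1, -1, 4.5, 0, 0]]]'

```text
time_s: 18.52
tcp_pos: [0.5613, -0.0673, 0.1832]
eef_rot: [180.0, -0.0, -122.7]
contact_force: [0.4, 0.2, -1.3]
gripper_width: 0.0415
gripper_force: 20.0
```

Call:
jog_arm --deltas '[[[-1, -1, 4.5, 0, 0], [-1, -1, 4.5, 0, 0], [-1, -0.7, 4.8, 0, 0], [-1, 0, 0, 0, 0], [-1, 0, 0, -4, 0], [-1, 0, 0, -4, 0], [-1, 0, 0, -1.5, 0], [-1, 0, 0, 0, 0]]]'

```text
time_s: 19.52
tcp_pos: [0.5349, 0.0686, 0.088]
eef_rot: [179.9, -0.1, -122.7]
contact_force: [0.3, -0.7, -0.4]
gripper_width: 0.0414
gripper_force: 20.0
```

Call:
jog_arm --deltas '[[[-1, 0, 0, 0, 0], [-1, 0, 0, 0, 0]]]'

```text
time_s: 19.77
tcp_pos: [0.5361, 0.0695, 0.0899]
eef_rot: [-179.9, 0.1, -122.7]
contact_force: [-0.5, 0.7, -1.5]
gripper_width: 0.0419
gripper_force: 20.0
```

Call:
jog_arm --deltas '[[[-1, 0, 0, -0.7, 0], [-1, 0, 0, -0.4, 0], [-1, 0, 0, 0, 0], [-1, 0, 0, 0, 0]]]'

```text
time_s: 20.27
tcp_pos: [0.5352, 0.0693, 0.0774]
eef_rot: [180.0, -0.0, -122.7]
contact_force: [0.3, -0.1, -1.0]
gripper_width: 0.0415
gripper_force: 20.0
```

Call:
jog_arm --deltas '[[[1, 0, 0, 0, 0], [1, 0, 0, 0, 0], [1, 0, 0, 0, 0], [1, 0, 0, 0, 0], [1, 0, 0, 3, 0], [1, 0, 0, 5, 0], [1, 0, 0, 5, 0], [1, 0, 0, 0, 0]]]'

```text
time_s: 21.28
tcp_pos: [0.5375, 0.07, 0.212]
eef_rot: [-179.7, 0.4, -122.7]
contact_force: [-0.3, 0.3, -1.0]
gripper_width: 0.0875
gripper_force: 0.0
```

Call:
jog_arm --deltas '[[[1, -1, -4.6, 0, 0], [1, -1, -4.6, 0, 0], [1, -1, -4.6, 0, 0], [1, -1, -4.6, 0, 0], [1, -1, -4.6, 0, 0], [1, -1, -4.6, 0, 0], [1, -1, -4.7, 0, 0], [1, -1, -4.7, 0, 0]]]'

```text
time_s: 22.28
tcp_pos: [0.4545, -0.3021, 0.207]
eef_rot: [180.0, -0.0, -122.7]
contact_force: [1.4, 0.8, 0.4]
gripper_width: 0.0874
gripper_force: 0.0
```

Call:
jog_arm --deltas '[[[1, 0, 0, 0, 0], [1, 0, 0, 0, 0], [1, 0, 0, -5, 0], [1, 0, 0, -5, 0], [1, 0, 0, -3.5, 0], [1, 0, 0, -1, 0], [1, 0, 0, 0, 0], [1, 0, 0, 0, 0]]]'

```text
time_s: 23.28
tcp_pos: [0.4565, -0.3008, 0.0641]
eef_rot: [-179.9, 0.0, -122.7]
contact_force: [0.5, -0.5, 0.2]
gripper_width: 0.0875
gripper_force: 0.0
```

Call:
jog_arm --deltas '[[[1, 0, 0, -0.2, 0], [-1, 0, 0, 0, 0], [-1, 0, 0, 0, 0], [-1, 0, 0, 0, 0], [-1, 0, 0, 0, 0], [-1, 0, 0, 0, 0], [-1, 0, 0, 0, 0], [-1, 0, 0, 0, 0]]]'

```text
time_s: 24.28
tcp_pos: [0.4552, -0.3007, 0.0605]
eef_rot: [180.0, -0.0, -122.7]
contact_force: [0.4, 0.9, 0.5]
gripper_width: 0.0416
gripper_force: 20.0
```

Call:
jog_arm --deltas '[[[-1, 0, 0, 0, 0], [-1, 0, 0, 0, 0]]]'

```text
time_s: 24.52
tcp_pos: [0.4551, -0.3007, 0.0605]
eef_rot: [180.0, -0.0, -122.7]
contact_force: [0.2, -0.4, -0.3]
gripper_width: 0.0416
gripper_force: 20.0
```

Call:
jog_arm --deltas '[[[-1, 0, 0, 3, 0], [-1, 0, 0, 5, 0], [-1, 0, 0, 5, 0], [-1, 0, 0, 4, 0], [-1, 0.7, 4.5, 0, 0], [-1, 0.7, 4.5, 0, 0], [-1, 0.7, 4.5, 0, 0], [-1, 0.7, 4.5, 0, 0]]]'

```text
time_s: 25.52
tcp_pos: [0.483, -0.1193, 0.2305]
eef_rot: [180.0, 0.0, -122.7]
contact_force: [0.4, -0.8, -1.5]
gripper_width: 0.0415
gripper_force: 20.0
```

Call:
jog_arm --deltas '[[[-1, 0.7, 4.5, 0, 0], [-1, 0.7, 4.5, 0, 0], [-1, 0.7, 4.5, 0, 0], [-1, 0.7, 4.5, 0, 0], [-1, 0.7, 4.5, 0, 0], [-1, 0.7, 4.5, 0, 0], [-1, 0.7, 4.8, 0, 0], [-1, 0.7, 4.7, 0, 0]]]'

```text
time_s: 26.52
tcp_pos: [0.539, 0.2458, 0.2303]
eef_rot: [180.0, -0.0, -122.7]
contact_force: [-0.6, 0.3, -1.5]
gripper_width: 0.0415
gripper_force: 20.0
```

Call:
jog_arm --deltas '[[[-1, 0.6, 4.8, 0, 0], [-1, 0, 0, 0, 0], [-1, 0, 0, -5, 0], [-1, 0, 0, -5, 0], [-1, 0, 0, -3.5, 0], [-1, 0, 0, -1.5, 0], [-1, 0, 0, 0, 0], [-1, 0, 0, 0, 0]]]'

```text
time_s: 27.52
tcp_pos: [0.5461, 0.2929, 0.0822]
eef_rot: [-180.0, 0.1, -122.7]
contact_force: [0.4, -0.1, -1.3]
gripper_width: 0.0415
gripper_force: 20.0
```

Target z is about 0.0665.

Call:
jog_arm --deltas '[[[-1, 0, 0, -1, 0], [-1, 0, 0, -0.4, 0], [-1, 0, 0, 0, 0], [-1, 0, 0, 0, 0], [-1, 0, 0, 0, 0]]]'

```text
time_s: 28.15
tcp_pos: [0.5452, 0.2923, 0.0665]
eef_rot: [180.0, -0.0, -122.7]
contact_force: [0.0, -0.1, -1.8]
gripper_width: 0.0415
gripper_force: 20.0
```

Call:
jog_arm --deltas '[[[1, 0, 0, 0, 0], [1, 0, 0, 0, 0], [1, 0, 0, 0, 0], [1, 0, 0, 0, 0], [1, 0, 0, 3, 0], [1, 0, 0, 5, 0], [1, 0, 0, 5, 0], [1, 0, 0, 2, 0]]]'

```text
time_s: 29.15
tcp_pos: [0.5463, 0.293, 0.2204]
eef_rot: [-179.9, 0.3, -122.7]
contact_force: [0.1, 1.1, -0.9]
gripper_width: 0.0877
gripper_force: 0.0
```

Call:
jog_arm --deltas '[[[1, 0, -4.5, 0, 0], [1, 0, -4.5, 0, 0], [1, 0, -4.5, 0, 0], [1, 0, -4.5, 0, 0], [1, 0, -4.5, 0, 0], [1, 0, -4.5, 0, 0], [1, 0, -4.5, 0, 0], [1, 0, -4.5, 0, 0]]]'

```text
time_s: 30.15
tcp_pos: [0.5451, -0.0692, 0.2168]
eef_rot: [-180.0, 0.0, -122.7]
contact_force: [1.1, 0.5, -0.2]
gripper_width: 0.0873
gripper_force: 0.0
```

Call:
jog_arm --deltas '[[[1, 0, -4.5, 0, 0], [1, 0, -4.5, 0, 0], [1, 0, -4.5, 0, 0], [1, 0, -4.5, 0, 0], [1, 0, -4.5, 0, 0], [1, 0, 0, 0, 0], [1, 0, 0, 0, 0]]]'

```text
time_s: 31.02
tcp_pos: [0.5449, -0.2927, 0.2163]
eef_rot: [180.0, 0.0, -122.8]
contact_force: [-0.2, 0.6, 0.6]
gripper_width: 0.0878
gripper_force: 0.0
```

Run:
```python
from h import *
print(r.get_state()["tcp_pos"])
i=r.capture("scene");cv2.imwrite("pics/s4.png",cv2.resize(i[100:260,200:440],None,fx=3.3,fy=3.3,interpolation=cv2.INTER_CUBIC))
i=r.capture("top");cv2.imwrite("pics/t4.png",cv2.resize(i[110:270,95:295],None,fx=3.5,fy=3.5,interpolation=cv2.INTER_CUBIC))
```

```text
[ 0.54493769 -0.29273961  0.21631788]
```

View pics/s4.png

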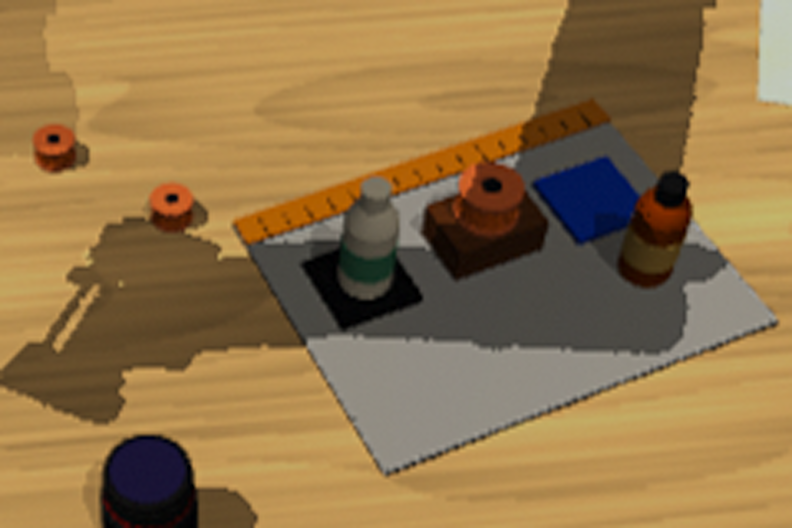

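View pics/t4.png

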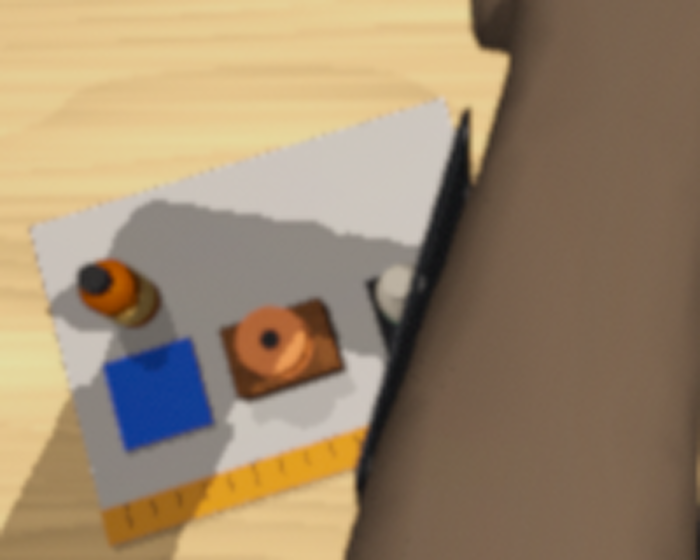

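All four objects stand in place, and nothing else appears disturbed. As a numeric check I'll use the scene caps (white (376,187), amber (671,184)) and the top-view amber cap (95,278), reel hub (269,339), riser and blue tile corners.

Run:
```python
from h import *
S=lambda x,y,z:world("scene",200+x/3.3-.35,100+y/3.3-.35,z)[:2]
T=lambda x,y,z:world("top",95+x/3.5-.36,110+y/3.5-.36,z)[:2]
dk=np.mean([S(x,y,.014) for x,y in((302,265),(422,297))],0)
print("scene white",S(376,185,.119),"dark",dk,"amber",S(671,184,.106))
b=np.mean([T(x,y,.014) for x,y in((105,365),(192,340),(213,422),(127,450))],0);a=T(95,278,.106)
rs=np.mean([T(x,y,.041) for x,y in((220,328),(320,298),(344,370),(241,396))],0)
th=np.radians(17.3);M=np.array([[np.cos(th),np.sin(th)],[-np.sin(th),np.cos(th)]])
print("blue",b,"amber",a,M@(a-b),"riser",rs,M@(rs-b),"reel",T(269,339,.073)-rs)
```

```text
scene white [0.53333301 0.0711329 ] dark [0.53776173 0.06833603] amber [0.5459383  0.28936966]
blue [0.47175051 0.26763281] amber [0.54366899 0.28860017] [ 0.07490011 -0.00136793] riser [0.50202571 0.16907999] [-0.00040156 -0.10309745] reel [0.00160451 0.00165593]
```

Every measured position is within tolerance, so I'm handing the job in.

```bash
python3 -c "
from plant import r
print(r.close_job())"
```

```text
the job is handed in; nothing more can be done
None
```

The still life is laid out and handed in at about 31 s of robot time; my last camera check put every piece within tolerance, though the hand-in gave no verdict.

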